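Lock the board stand's spindle with its linchpin

TASK

The swing arm of the circuit-board stand is only held by its spindle: pick up the linchpin by its flat tab, feel for the cross hole in the spindle and push the pin right through, until its collar is fully home against the spindle. Then swing the pin's wire ring over the top of the spindle and all the way down onto the pin's nose, and let go. Be gentle, never ram or press the pin hard against the stand, and leave the screwdriver, the reel and the jar where they are.

Things in the scene. Friction and masses are not known exactly. Their poses are not given: they have to be found in the camera images.
- stand: Fixed board stand; origin on the table under the spindle's centre, z up. Grey round foot (124 mm across, 14 mm high), column and aluminium hub. From the hub a level arm (18 mm wide) runs along the stand's +y to a green circuit board 195 to 325 mm out; nothing on them is higher than 76 mm.
- hub_top (a point): Centre of the hub's top, 64 mm above the table; the hub is 52 mm across. Axes as the stand's. Here rises the bare square steel spindle, 20 mm (x) by 24 mm (y), faces square to the stand's x and y; it does not turn or give. Its flat top is 12 mm above the centre of its cross hole.
- hole_middle (a point): On the spindle's near face (stand x = -10 mm, y = 0), 88 mm up. The round cross hole, 9.2 mm, opens in this face and runs along the stand's x out of the face at x = +10 mm. The spindle's height is set by hand: the hole's real centre is anywhere up to 10 mm above or below this point. Below the hole the face is flat down to the hub. Push the pin in along the stand's +x.
- pin_grip (a point): Centre of the flat tab (handle) of the loose steel linchpin, about 0.12 kg. Axes are the pin's: x from tab to nose, z up as it lies. Tab 8 mm thick (y), 30 high (z), 41 long (x), upright. This point is 15 mm above the pin's underside, which starts flat on the table, and 8 mm above the pin's axis. The collar's front shoulder is 33.5 mm ahead of it in x, the nose's end 87.5 mm.
- pin_tip (a point): Foremost point of the pin's blunt, chamfered nose (2 mm chamfer), on the pin's axis; axes as pin_grip. The shank is round, 8 mm, 54 mm long from the collar's shoulder to here; the collar is a block 24 mm wide, 14 high. A spring ball half-way in the spindle's hole rubs the shank from the side: a steady push of 5 to 15 N passes it, and when the pin is home it snaps into a groove in the shank and keeps it there.
- pin_pivot (a point): Middle of the ring's pivot, in the collar on the pin's axis, 60 mm behind the nose; axes as pin_grip. The ring is a steel wire bow (4 mm wire) pivoted about y: arms 17 mm either side of the axis, so they straddle the spindle; its end bar is 52 mm from the pivot and clears the spindle's top when the pin is home.
- ring (a joint): Ring angle, rad. 0 = closed: the bar lies on top of the nose, the ring pointing along the pin's +x and 0.12 rad above it. Grows as the bar swings up and back (the bar stands at 0.12 + this value above the pin's +x); stop at 1.6. Starts open at 0.9 to 1.2. The pivot is stiff (about 0.6 N at the bar); the ring stays where it is left.
- screwdriver_grip (a point): Bystander: a loose black-handled screwdriver, 170 mm long, lying on the table; this point is on its handle.
- reel_center (a point): Bystander: a grey reel, 52 mm across and 38 mm high, standing on the table; its centre.
- jar_center (a point): Bystander: a small white jar, 40 mm across and 45 mm high, standing on the table; its centre.
There are look-alikes about, which are no part of the job. Of the things like the part that bears pin_grip, leave any that is orange or red; of the rest the smaller one is meant.

How it is judged (in metres and radians):
On the way, in this order (a step that is already met when the one before it is completed fails the run):
1. the pin is through the spindle's hole, collar home (within 2.5 mm), its ring still open (x of pin_tip in the frame of stand above 0.0415 m and y of pin_tip in the frame of stand between -0.004 and 0.004 m and z of pin_tip in the frame of stand between 0.073 and 0.103 m and angle between the x axis of pin_tip and the x axis of stand, either way round below 0.15 rad and value of joint ring above 0.5 rad), for 0.2 s.
2. the ring is swung over the spindle and down onto the nose (within 0.12 rad of closed) (value of joint ring below 0.12 rad), for 0.2 s.
At the end, for the whole second after the job is handed in: The pin is through the spindle's hole with its collar home (nose at least 41.5 mm past the spindle's centre of the full 44, within 4 mm sideways and at the hole's height, within 0.15 rad of square), tab up, its ring closed to within 0.12 rad, and everything let go (x of pin_tip in the frame of stand above 0.0415 m and y of pin_tip in the frame of stand between -0.004 and 0.004 m and z of pin_tip in the frame of stand between 0.073 and 0.103 m and angle between the x axis of pin_tip and the x axis of stand, either way round below 0.15 rad and value of joint ring below 0.12 rad and angle between pin_tip's own z axis and vertical below 0.3 rad); the robot touches nothing.
It fails at once if the pin or its ring presses on the stand with more than 40 N in all (contact force between pin and stand above 40 N).
It fails at once if a bystander (screwdriver, reel or jar) is moved by more than 25 mm (distance of any of screwdriver_grip, reel_center, jar_center from where it was at the start of the episode above 0.025 m).
It also fails if it takes over 70 s, if anything falls off the work surface, if the arm or the gripper's body presses on something with over 40 N, if the wrist force passes 120 N, or if a joint passes its speed limit or range.

ROBOT

A 6-joint arm with a two-finger parallel gripper is mounted at the origin on the work surface. World frame = base frame: x ahead of the robot, y to its left, z up, the work surface at z = 0. Lengths are in mm, angles in rad, forces in N, time in s.
With the tool pointing down it reaches from about 425 to 1125 mm from the base axis. Payload 14.9 kg.
Tool frame: the origin (TCP) lies on the centre line of the jaws, within the pads' length; the fingertips stand 22 mm ahead of it and the grasp point (between the pads) lies 3 mm ahead of it; x points along the fingers, z is the direction in which the jaws open and shut, and the axes are right-handed (so a half turn about x gives the same grasp; the last joint's range is limited). The gripper opens to 91 mm and grips with 3 to 60 N. Pads are 32 mm wide; open, the fingers measure 118 mm over their backs; the gripper's body (76 mm by 178 mm) begins 60 mm behind the grasp point.
Start: joints at [-1.203, 0.379, 1.734, -0, 1.028, -0.033], TCP at [273.106, -644.54, 214.532] pointing down, gripper open.
Joint ranges: [-2.77, 2.77], [-0.74, 2.19], [0, 2.66], [-1.06, 4.2], [0.31, 2.87], [-3.08, 3.08]. Speed limits (rad/s): [1.89, 1.89, 2.39, 3.14, 3.14, 3.14].

INTERFACE

Orientations are given as a unit quaternion [x, y, z, w].
In Python, from station import r gives the robot as it stands.
- The arm moves only by the tool send_rows, never from a script. Its argument "steps" is text: rows parted by semicolons, each of 4 numbers parted by spaces: the shift along the world's x, y, z in m, then the turn about the world's z in degrees. In form: dx dy dz twist; .... A call has 1 to 20 rows; each row shifts and turns the commanded pose from where the row before left it; what a row does not reach is not made up. A row lasts 1/12 s, in which the tool goes at most 41.7 mm and 7.16 degrees, less where a joint would pass 70% of its speed; a pose out of reach is approached as far as the arm can. A call is refused whole if a number of a shift passes 0.0417 or a number of a turn 7.16, either way. A call with a gripper value outside its range is refused whole. "claw" is the opening, from 0 (shut) to 1 (fully open), set as the call begins (left out, the last holds). The fingers move at their own pace and stop on an object; "grip_force" is the grip in N (left out, the last holds). Time passes only in rows, so rows that do not move let the fingers close. It gives the time, the measured TCP pose, the force and the opening at its end, in the units of the state.
- r.state(): the state, without advancing time (a new reading comes with each control period).
- r.snapshot(name): name is "side" or "top"; returns the picture (400x640x3 uint8, blue, green, red); there is no depth.
- r.camera_params(name): a dict with "vertical_fov" (degrees; the focal length in pixels is half the picture's height over the tangent of half this angle, whatever the lens; pixels are square), "cx", "cy" (the principal point, pixels), "k1" (the pictures are not rectified: a ray, as slopes to the right and down, at radius r is drawn at 1 + k1 r^2 times it, then the intrinsics apply), "T" (4x4, takes a point from camera to world coordinates). Camera axes: x right, y down, z forward; pixel columns grow to the right and rows downward; lengths in mm; the calibration is good to about 2 mm. A picture is of the moment at which its call begins. camera_params takes no time and is no camera call.
- r.finish_job(): hands the job in, once; it reports no verdict.
The state is a dict: "clock": time; "q": joint angles; "qd": joint speeds; "joint_torque": joint torques, N m; "tool_pos": TCP position; "eef_rot": TCP orientation; "force": force on the tool from outside, world axes, zero at the start; "wrist_torque": the same for the moment, N m; "gripper_width": finger opening in mm.
Only numpy, scipy, OpenCV 4.12 (cv2) and the standard library are available. Lean on these libraries where they do the work, as an engineer would, in place of code of your own. Each camera call takes 0.05 s, during which the arm holds its last target. There are 200 camera calls.

## Working session

There is one attempt and no reset: what is moved stays moved. The work goes in short steps, Python scripts to look and compute and a tool call to move; the robot and the scene stay as the last step left them, time stands still between calls to the robot, and variables do not carry over. Pictures are saved under pics/ and viewed, about 8 in all and at most 12, crops included, and the job is handed in when it is done.

Besides the shell and the picture viewer there is one more tool, called after "Emit:" as name(argument=value, ...) on one line, values as JSON. send_rows: Moves the arm, as the interface text tells. Its arguments: {"type":"object","properties":{"steps":{"type":"string"},"claw":{"type":"number"},"grip_force":{"type":"number"}},"required":["steps"]}

```bash
mkdir -p pics; ls; python3 - <<'E'
from station import r
import cv2
for n in("side","top"):
    cv2.imwrite(f"pics/{n}0.png",r.snapshot(n)); p=r.camera_params(n); print(n,p)
s=r.state();print(s)
E
```

```text
pics
side {'vertical_fov': 50.166585492512795, 'cx': 318.9063526917825, 'cy': 201.87196820596597, 'k1': -0.10547229803592334, 'T': array([[-8.11280195e-01, -4.22171977e-01,  4.04469117e-01,
         1.90532720e+02],
       [-5.84585307e-01,  5.96614964e-01, -5.49827795e-01,
         3.09022471e+02],
       [-9.19044044e-03, -6.82511104e-01, -7.30817439e-01,
         7.00816078e+02],
       [ 0.00000000e+00,  0.00000000e+00,  0.00000000e+00,
         1.00000000e+00]])}
top {'vertical_fov': 54.973213190281285, 'cx': 328.8688451064426, 'cy': 194.16930601645655, 'k1': -0.07774374132221248, 'T': array([[ 2.31852463e-02, -9.96741033e-01,  7.72641995e-02,
         4.62332082e+02],
       [-9.99476533e-01, -2.13657355e-02,  2.42933260e-02,
        -1.56631869e+02],
       [-2.25633484e-02, -7.77870010e-02, -9.96714642e-01,
         7.95190952e+02],
       [ 0.00000000e+00,  0.00000000e+00,  0.00000000e+00,
         1.00000000e+00]])}
{'clock': 0.1, 'q': array([-1.20328348e+00,  3.79346516e-01,  1.73472503e+00,  6.70552550e-06,
        1.02851465e+00, -3.33003110e-02]), 'qd': array([ 0.00054682,  0.00057722, -0.0016529 , -0.00071464,  0.00093085,
       -0.00029768]), 'joint_torque': array([ 4.00867602e-04, -7.65043259e+01, -4.35281646e+01,  6.52332790e-02,
        3.98973771e-02, -6.22538164e-05]), 'tool_pos': array([ 272.98342411, -644.18597251,  213.95925314]), 'eef_rot': array([ 0.39066521,  0.58981107, -0.39025467,  0.58924094]), 'force': array([ 0.13353038,  0.56131474, -0.05563393]), 'wrist_torque': array([ 0.00973146, -0.01334615, -0.01064119]), 'gripper_width': 91.11450963240769}
```

View pics/top0.png

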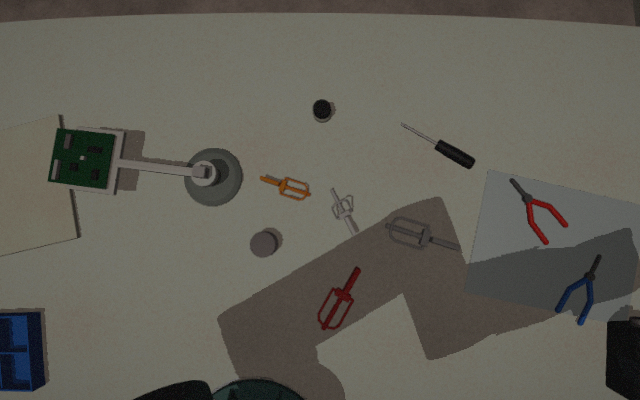

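View pics/side0.png

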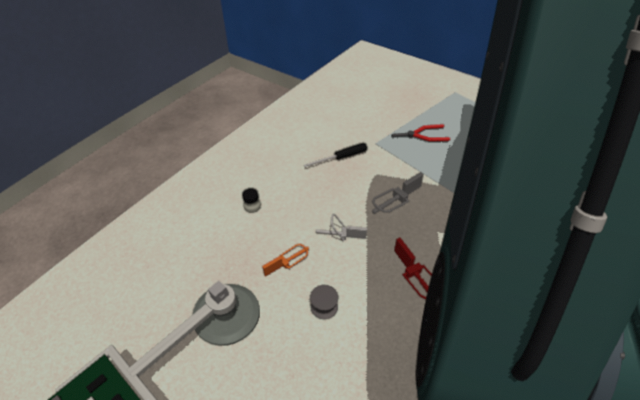

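The pin-like parts in the top picture are orange (287,187), red (340,298), large grey (420,233) and small silver (343,210). Orange and red are ruled out and silver is the smaller of the other two, so I'll confirm it and the stand in an enlarged crop.

```bash
cat > h.py <<'E'
import numpy as np, cv2
from station import r
def K(n):
    p=r.camera_params(n); f=200/np.tan(np.radians(p["vertical_fov"]/2))
    return p,f
def ray(n,u,v):
    p,f=K(n); d=np.array([(u-p["cx"])/f,(v-p["cy"])/f]); s=d.copy()
    for _ in range(20): s=d/(1+p["k1"]*(s@s))
    T=p["T"]; return T[:3,3],T[:3,:3]@np.array([*s,1])
def atz(n,u,v,z):
    o,d=ray(n,u,v); return o+d*(z-o[2])/d[2]
def proj(n,P):
    p,f=K(n); T=p["T"]; c=T[:3,:3].T@(np.asarray(P,float)-T[:3,3]); s=c[:2]/c[2]; s=s*(1+p["k1"]*(s@s))
    return s*f+[p["cx"],p["cy"]]
def tri(n1,p1,n2,p2):
    o1,d1=ray(n1,*p1);o2,d2=ray(n2,*p2)
    A=np.c_[d1,-d2];t=np.linalg.lstsq(A,o2-o1,rcond=None)[0]
    a=o1+d1*t[0];b=o2+d2*t[1];return (a+b)/2,np.linalg.norm(a-b)
def crop(im,x,y,w,h,W,H):
    return cv2.resize(im[y:y+h,x:x+w],(W,H),interpolation=cv2.INTER_CUBIC)
E
python3 - <<'E'
from h import *
t=cv2.imread("pics/top0.png");s=cv2.imread("pics/side0.png")
a=np.hstack([crop(t,310,175,60,67,400,447)[:300],crop(t,175,140,80,60,400,300)])
a=np.hstack([crop(t,310,175,80,60,400,300),crop(t,180,145,80,60,400,300)])
b=np.hstack([crop(s,300,205,80,60,400,300),crop(s,180,280,80,60,400,300)])
o=np.vstack([a,b]);cv2.imwrite("pics/c1.png",cv2.convertScaleAbs(o,alpha=1.3))
E
```

```text
(no output)
```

View pics/c1.png

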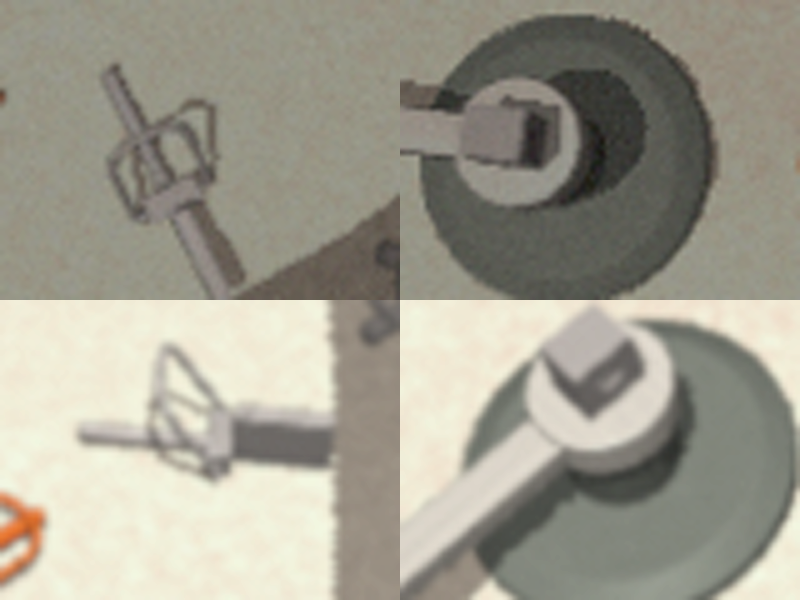

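The silver one at (343,210) is confirmed as the linchpin: ring open and nose at about (332.6,188.6) in the top view. The stand's near face, with the hole visible, faces the robot (-x). One more crop will give me the yaw of each.

```bash
python3 - <<'E'
from h import *
t=cv2.imread("pics/top0.png")
a=crop(t,110,145,100,40,800,320); b=np.hstack([crop(t,320,180,50,35,400,280),crop(t,330,205,50,35,400,280)])
cv2.imwrite("pics/c2.png",cv2.convertScaleAbs(np.vstack([a,b]),alpha=1.5))
P,e=tri("top",(199,171.6),"side",(218.9,289.5));print(P,e)
print(tri("top",(332.6,188.6),"side",(316.3,231.6)))
E
```

```text
[553.0060712  106.2262352   84.96539704] 4.717257016748869
(array([ 534.56545186, -145.47042467,   -1.02499496]), np.float64(2.9440895219058287))
```

View pics/c2.png

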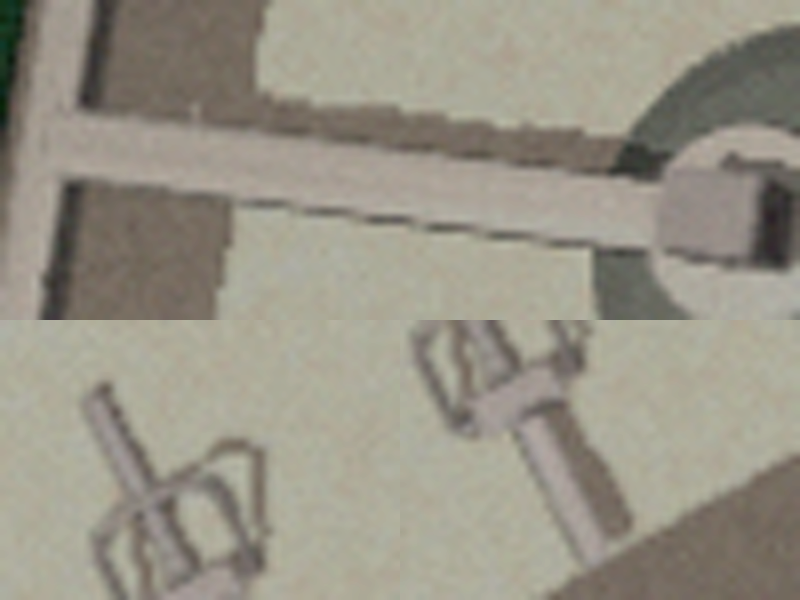

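```bash
python3 - <<'E'
from h import *
a=atz("top",135,165.0,70);b=atz("top",185,170.8,70);d=a-b;print("stand yaw deg",np.degrees(np.arctan2(-d[0],d[1])),a,b)
for z in(90,95,100,105,110): print(z,atz("top",198.5,171.9,z)[:2],atz("side",218.9,289.5,z)[:2])
n=atz("top",332.3,188.3,8);s=atz("top",342.5,211.25,10);d=n-s;print("pin yaw",np.degrees(np.arctan2(d[1],d[0])),n,s)
u=d[:2]/np.linalg.norm(d[:2]);print("grip",n[:2]-87.5*u, proj("top",[*(n[:2]-87.5*u),30]),proj("top",[*(n[:2]-108*u),30]),proj("top",[*(n[:2]-67*u),30]))
for z in (0,):
  pass
t=cv2.imread("pics/top0.png");im=crop(t,325,180,50,60,600,720)
im=cv2.convertScaleAbs(im,alpha=2.0)[260:]; cv2.imwrite("pics/c3.png",im)
from scipy.spatial.transform import Rotation as R
print(R.from_quat(r.state()["eef_rot"]).as_matrix())
E
```

```text
stand yaw deg -5.508475211698521 [567.9427128  243.99261004  70.        ] [558.03806798 141.2881814   70.        ]
90 [553.74725374 106.77130731] [547.76002185 106.90213367]
95 [553.09909475 104.90370553] [544.83584128 108.55664428]
100 [552.45093576 103.03610374] [541.91166071 110.2111549 ]
105 [551.80277676 101.16850195] [538.98748014 111.86566552]
110 [551.15461777  99.30090016] [536.06329956 113.52017613]
pin yaw 25.096414523042622 [ 535.60973228 -144.22124113    8.        ] [ 488.83583929 -166.12816445   10.        ]
grip [ 456.37013977 -181.333732  ] [349.95764144 227.45075026] [354.16573643 236.94826389] [345.76170467 217.98230954]
[[-3.51615879e-04  9.20745390e-01  3.90163815e-01]
 [ 9.29262565e-04  3.90163972e-01 -9.20744922e-01]
 [-9.99999506e-01  3.88160928e-05 -9.92802071e-04]]
```

View pics/c3.png

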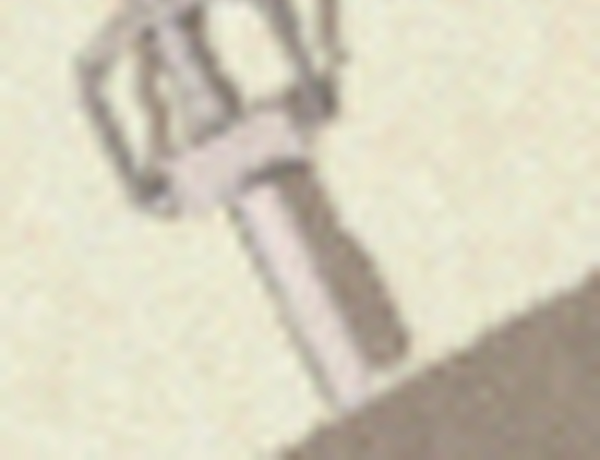

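The crop shows the silver tab's top face running from px (346.8,218.1) to (354.8,235.2), which gives the grip point and yaw.

```bash
python3 - <<'E'
from h import *
a=atz("top",346.8,218.1,30);b=atz("top",354.75,234.95,30);d=a-b
print(a,b,np.linalg.norm(d),(a+b)/2,np.degrees(np.arctan2(d[1],d[0])))
n=atz("top",332.3,188.3,8); d=n-(a+b)/2; print(np.linalg.norm(d[:2]),np.degrees(np.arctan2(d[1],d[0])))
E
```

```text
[ 474.74756714 -174.70446934   30.        ] [ 441.7731524  -191.10897592   30.        ] 36.82960581083412 [ 458.26035977 -182.90672263   30.        ] 26.449976305754856
86.4840557971337 26.571447999973742
```

Emit:
send_rows(steps="0.0139 0.0375 0 -1.42;0.0139 0.0375 0 -1.42;0.0139 0.0375 0 -1.42;0.0139 0.0375 0 -1.42;0.0139 0.0375 0 -1.42;0.0139 0.0375 0 -1.42;0.0139 0.0375 0 -1.42;0.0139 0.0375 0 -1.42;0.0139 0.0375 0 -1.42;0.0139 0.0375 0 -1.42;0.0139 0.0375 0 -1.42;0.0139 0.0375 0 -1.42;0.0139 0.0375 0 -1.42;0.0139 0.0375 0 -1.42;0.0139 0.0375 0 -1.42;0.0139 0.0375 0 -1.42;0.0139 0.0375 0 -1.42;0.0139 0.0375 0 -1.42;0.0139 0.0375 0 -1.42;0.0139 0.0375 0 -1.42", claw=0, grip_force=3)

```text
clock: 1.77
tool_pos: [551.2, 107.6, 214.4]
eef_rot: [-0.523, -0.476, 0.523, -0.475]
force: [1.2, -1.4, 1.2]
gripper_width: 0.3
```

Emit:
send_rows(steps="0 0 -0.018 0;0 0 -0.018 0;0 0 -0.018 0;0 0 -0.018 0;0 0 -0.015 0;0 0 -0.004 0;0 0 0 0;0 0 0 0")

```text
clock: 2.43
tool_pos: [551.3, 105.5, 124.0]
eef_rot: [0.523, 0.476, -0.523, 0.476]
force: [0.4, -0.3, 0.1]
gripper_width: 0.2
```

Emit:
send_rows(steps="0 0 -0.002 0;0 0 -0.001 0;0 0 0 0")

```text
clock: 2.68
tool_pos: [551.4, 105.5, 121.0]
eef_rot: [0.523, 0.476, -0.523, 0.476]
force: [-0.1, -0.4, -0.5]
gripper_width: 1.0
```

Emit:
send_rows(steps="0 0 -0.002 0;0 0 0 0")

```text
clock: 2.85
tool_pos: [551.1, 105.4, 118.5]
eef_rot: [0.523, 0.476, -0.523, 0.476]
force: [0.4, 0.5, -0.7]
gripper_width: 0.8
```

Emit:
send_rows(steps="0 0 -0.002 0;0 0 0 0")

```text
clock: 3.02
tool_pos: [551.0, 105.5, 116.3]
eef_rot: [-0.523, -0.476, 0.523, -0.476]
force: [-0.7, -0.1, -0.6]
gripper_width: 0.5
```

Emit:
send_rows(steps="0 0 -0.0015 0;0 0 0 0")

```text
clock: 3.18
tool_pos: [551.0, 105.4, 114.8]
eef_rot: [-0.523, -0.476, 0.523, -0.476]
force: [-0.2, 0.6, 0.3]
gripper_width: 0.4
```

Emit:
send_rows(steps="0 0 -0.0015 0;0 0 0 0")

```text
clock: 3.35
tool_pos: [551.0, 105.4, 113.3]
eef_rot: [-0.523, -0.476, 0.523, -0.476]
force: [0.1, -0.5, 0.0]
gripper_width: 0.9
```

Emit:
send_rows(steps="0 0 -0.0015 0;0 0 0 0")

```text
clock: 3.52
tool_pos: [551.0, 105.4, 111.8]
eef_rot: [-0.523, -0.476, 0.523, -0.476]
force: [-0.0, -0.2, 1.3]
gripper_width: 0.5
```

Emit:
send_rows(steps="0 0 -0.001 0;0 0 0 0")

```text
clock: 3.68
tool_pos: [551.0, 105.5, 110.9]
eef_rot: [-0.523, -0.476, 0.523, -0.476]
force: [-0.4, 0.2, 0.5]
gripper_width: 0.3
```

No contact yet at a fingertip height of 89 mm, so I'll look.

```bash
python3 - <<'E'
from h import *
t=r.snapshot("top");s=r.snapshot("side")
cv2.imwrite("pics/p1.png",cv2.convertScaleAbs(np.hstack([crop(t,160,130,100,100,400,400),crop(s,170,230,100,100,400,400)]),alpha=1.3))
E
```

```text
(no output)
```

View pics/p1.png

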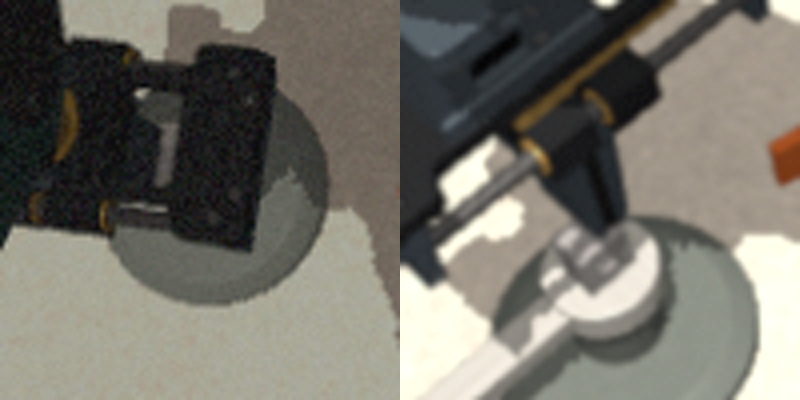

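The side view shows the fingertips at about px (219,286), just above the spindle top. I'll continue down gently.

Emit:
send_rows(steps="0 0 -0.001 0;0 0 0 0")

```text
clock: 3.95
tool_pos: [551.0, 105.4, 109.9]
eef_rot: [-0.523, -0.476, 0.523, -0.476]
force: [-1.0, -1.1, 0.2]
gripper_width: 0.7
```

Emit:
send_rows(steps="0 0 -0.001 0;0 0 0 0")

```text
clock: 4.12
tool_pos: [551.0, 105.4, 108.9]
eef_rot: [-0.523, -0.476, 0.523, -0.476]
force: [0.3, 0.9, 0.3]
gripper_width: 0.8
```

Emit:
send_rows(steps="0 0 -0.001 0;0 0 0 0")

```text
clock: 4.28
tool_pos: [551.0, 105.4, 107.9]
eef_rot: [-0.523, -0.476, 0.523, -0.476]
force: [-0.5, -0.2, -0.2]
gripper_width: 0.4
```

Emit:
send_rows(steps="0 0 -0.001 0;0 0 0 0")

```text
clock: 4.45
tool_pos: [551.0, 105.5, 106.9]
eef_rot: [-0.523, -0.476, 0.523, -0.476]
force: [-0.2, -1.2, -1.4]
gripper_width: 0.6
```

```bash
python3 - <<'E'
from h import *
t=r.snapshot("top");s=r.snapshot("side")
p=r.state()["tool_pos"];print(p,r.state()["force"],r.state()["wrist_torque"]);tip=p+[0,0,-22];print(proj("side",tip),proj("top",tip))
y=np.radians(-5.5);ux=np.array([np.cos(y),np.sin(y),0]);uy=np.array([-np.sin(y),np.cos(y),0])
im=crop(s,190,250,70,70,600,600)
# overlay: hub top circle r26 z64 and foot r62 z14 for a centre guess
for c,col in (((551,105.4),(0,0,255)),):
  for z,R in((64,26),(14,62)):
    for a in np.linspace(0,6.28,120):
      q=proj("side",[c[0]+R*np.cos(a),c[1]+R*np.sin(a),z]); cv2.circle(im,tuple(int(v) for v in ((q-[190,250])*600/70)),1,col,-1)
  q=proj("side",tip);cv2.circle(im,tuple(int(v) for v in ((q-[190,250])*600/70)),4,(0,255,0),1)
cv2.imwrite("pics/p2.png",cv2.convertScaleAbs(im,alpha=1.3))
E
```

```text
[551.0752652  105.47206572 107.00000688] [ 0.26762862 -0.54244576  0.11046518] [ 0.03231185  0.08702764 -0.02391087]
[218.6399151  289.47452022] [200.03696704 173.66776895]
```

View pics/p2.png

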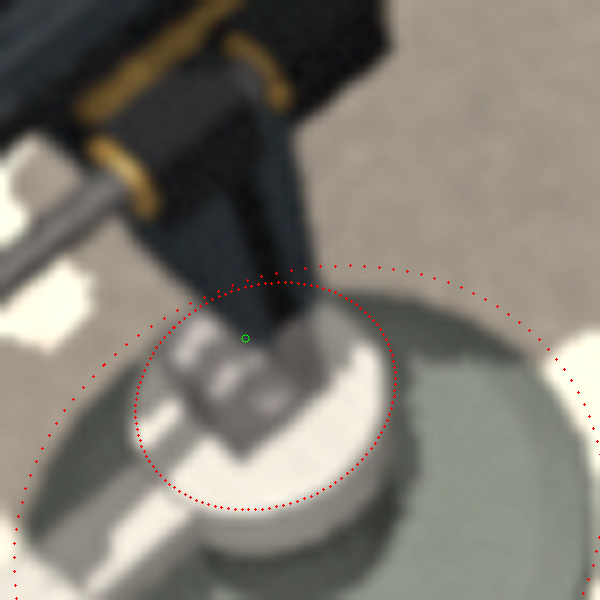

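```bash
python3 - <<'E'
from h import *
y=np.radians(-5.5);ux=np.array([np.cos(y),np.sin(y),0]);uy=np.array([-np.sin(y),np.cos(y),0]);c=np.array([551,105.4,0])
for z in (72,76,80,84,88,92): print("hole",z,proj("side",c-10*ux+[0,0,z]).round(1), "topctr",proj("side",c+[0,0,z+12]).round(1),proj("top",c+[0,0,z+12]).round(1))
for z in (80,90,100): print("corner",z,proj("side",c-16*ux+13.5*uy+[0,0,z]).round(1))
for dx,dy in((-10,12),(-10,-12),(10,12)):
  print(dx,dy,[proj("side",c+dx*ux+dy*uy+[0,0,z]).round(1).tolist() for z in (64,85,90,95)])
E
```

```text
hole 72 [223.9 296.9] topctr [218.8 289.8] [200.3 173.8]
hole 76 [223.5 295.7] topctr [218.4 288.5] [199.5 173.5]
hole 80 [223.1 294.5] topctr [217.9 287.2] [198.8 173.2]
hole 84 [222.7 293.2] topctr [217.5 286. ] [198.  172.9]
hole 88 [222.2 292. ] topctr [217.  284.7] [197.2 172.7]
hole 92 [221.8 290.7] topctr [216.6 283.3] [196.4 172.4]
corner 80 [219.2 301.9]
corner 90 [218.1 298.8]
corner 100 [217.  295.6]
-10 12 [[219.4, 304.0], [217.0, 297.6], [216.5, 296.1], [215.9, 294.5]]
-10 -12 [[230.1, 294.8], [228.0, 288.3], [227.5, 286.7], [227.0, 285.1]]
10 12 [[211.9, 297.1], [209.4, 290.7], [208.8, 289.1], [208.2, 287.5]]
```

Emit:
send_rows(steps="0 0 -0.001 0;0 0 0 0")

```text
clock: 4.72
tool_pos: [551.1, 105.4, 105.9]
eef_rot: [-0.523, -0.476, 0.523, -0.476]
force: [-0.5, -0.5, -0.7]
gripper_width: 0.5
```

Emit:
send_rows(steps="0 0 -0.001 0;0 0 0 0")

```text
clock: 4.88
tool_pos: [551.0, 105.5, 104.9]
eef_rot: [-0.523, -0.476, 0.523, -0.476]
force: [-0.5, 0.6, 0.2]
gripper_width: 0.6
```

```bash
python3 - <<'E'
from h import *
s=r.snapshot("side")
p=r.state()["tool_pos"]
y=np.radians(-5.5);ux=np.array([np.cos(y),np.sin(y),0]);uy=np.array([-np.sin(y),np.cos(y),0])
x0,y0,w=185,245,60;k=10
im=cv2.convertScaleAbs(crop(s,x0,y0,w,w,600,600),alpha=1.8,beta=25)
P=lambda q:tuple(int(v) for v in ((proj("side",q)-[x0,y0])*k))
for a,b in((-16,-13.5),(-16,13.5),(16,13.5),(16,-13.5)):
    q=p+a*ux+b*uy; cv2.line(im,P(q-[0,0,22]),P(q+[0,0,20]),(0,0,255),1)
cv2.circle(im,P(p-[0,0,22]),4,(0,255,0),1)
c=[(-10,-12),(-10,12),(10,12),(10,-12)]
for (a,b),(e,f) in zip(c,c[1:]+c[:1]):
    A=np.array([p[0],p[1],0])+a*ux+b*uy;B=np.array([p[0],p[1],0])+e*ux+f*uy
    for z in(64,90): cv2.line(im,P(A+[0,0,z]),P(B+[0,0,z]),(255,255,0),1)
cv2.imwrite("pics/p3.png",im)
E
```

```text
(no output)
```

View pics/p3.png

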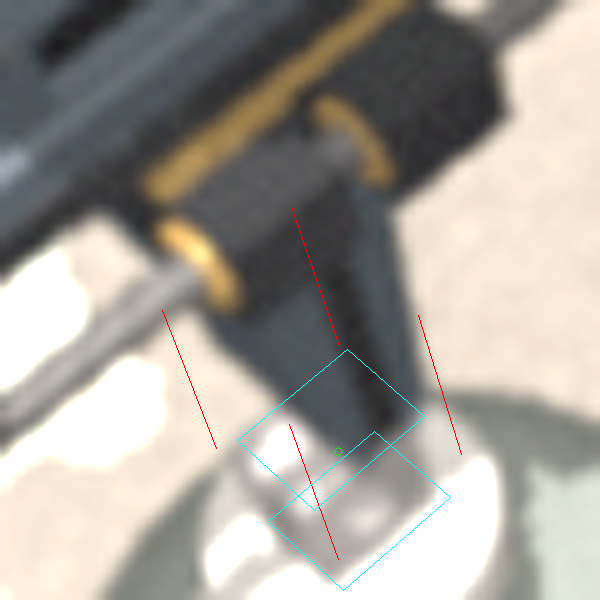

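The fingers still look clear of the spindle top, so I'll keep feeling downward.

Emit:
send_rows(steps="0 0 -0.001 0;0 0 0 0")

```text
clock: 5.1
tool_pos: [551.0, 105.5, 103.9]
eef_rot: [-0.523, -0.476, 0.523, -0.476]
force: [0.1, 0.4, 0.5]
gripper_width: 0.5
```

Emit:
send_rows(steps="0 0 -0.001 0;0 0 0 0")

```text
clock: 5.27
tool_pos: [551.0, 105.5, 102.9]
eef_rot: [-0.523, -0.476, 0.523, -0.476]
force: [0.4, -0.7, 0.0]
gripper_width: 0.6
```

Emit:
send_rows(steps="0 0 -0.001 0;0 0 0 0")

```text
clock: 5.43
tool_pos: [551.0, 105.5, 101.9]
eef_rot: [-0.523, -0.476, 0.523, -0.476]
force: [-0.4, -0.1, -0.6]
gripper_width: 0.4
```

Emit:
send_rows(steps="0 0 -0.001 0;0 0 0 0")

```text
clock: 5.6
tool_pos: [551.0, 105.4, 100.9]
eef_rot: [-0.523, -0.476, 0.523, -0.476]
force: [-0.5, -0.1, -0.3]
gripper_width: 0.9
```

Emit:
send_rows(steps="0 0 -0.001 0;0 0 -0.0005 0")

```text
clock: 5.77
tool_pos: [551.1, 105.5, 99.4]
eef_rot: [-0.523, -0.476, 0.523, -0.476]
force: [-0.4, 0.4, 0.4]
gripper_width: 0.3
```

Emit:
send_rows(steps="0 0 -0.001 0;0 0 -0.0005 0")

```text
clock: 5.93
tool_pos: [551.0, 105.5, 97.9]
eef_rot: [-0.523, -0.476, 0.523, -0.476]
force: [-0.2, 0.5, 0.3]
gripper_width: 0.7
```

```bash
python3 - <<'E'
from h import *
s=r.snapshot("side");p=r.state()["tool_pos"];print(p)
x0,y0,w,h=130,150,200,200;k=3
a=cv2.imread("pics/side0.png")
im=np.hstack([cv2.convertScaleAbs(crop(s,x0,y0,133,200,400,600),alpha=1.6,beta=20),cv2.convertScaleAbs(crop(s,190,250,60,60,400,400),alpha=1.8,beta=25)]) if 0 else None
L=cv2.convertScaleAbs(crop(s,130,170,100*2,150,800,600),alpha=1.8,beta=20)
P=lambda q:tuple(int(v) for v in ((proj("side",q)-[130,170])*4))
for z in(-22,-3+0,-3+60): cv2.circle(L,P(p+[0,0,z]),3,(0,255,0),-1)
cv2.imwrite("pics/p4.png",L)
E
```

```text
[550.9990916  105.42656068  97.82381092]
```

View pics/p4.png

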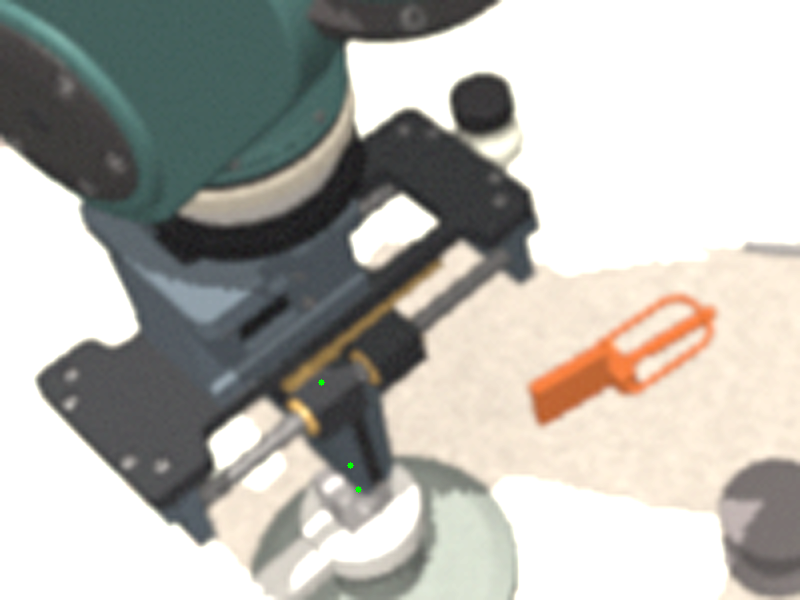

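Emit:
send_rows(steps="0 0 -0.001 0;0 0 -0.0005 0")

```text
clock: 6.15
tool_pos: [551.1, 105.5, 96.4]
eef_rot: [0.523, 0.476, -0.523, 0.476]
force: [0.9, 0.7, -0.7]
gripper_width: 0.6
```

Emit:
send_rows(steps="0 0 -0.001 0;0 0 -0.0005 0")

```text
clock: 6.32
tool_pos: [551.1, 105.5, 94.9]
eef_rot: [-0.523, -0.476, 0.523, -0.476]
force: [-0.5, 0.2, 0.2]
gripper_width: 0.3
```

Emit:
send_rows(steps="0 0 -0.001 0;0 0 -0.0005 0")

```text
clock: 6.48
tool_pos: [551.1, 105.4, 93.4]
eef_rot: [-0.523, -0.476, 0.523, -0.476]
force: [-0.1, -0.2, -0.6]
gripper_width: 0.4
```

Emit:
send_rows(steps="0 0 -0.001 0;0 0 -0.0005 0")

```text
clock: 6.65
tool_pos: [551.1, 105.4, 91.9]
eef_rot: [-0.523, -0.476, 0.523, -0.476]
force: [0.0, -0.0, -0.3]
gripper_width: 0.9
```

```bash
python3 - <<'E'
from h import *
s=r.snapshot("side");t=r.snapshot("top")
a=cv2.imread("pics/side0.png")
f=lambda im:cv2.convertScaleAbs(crop(im,190,262,50,50,400,400),alpha=1.5,beta=10)
p=r.state()["tool_pos"];S=f(s)
cv2.circle(S,tuple(int(v) for v in((proj("side",p-[0,0,22])-[190,262])*8)),3,(0,255,0),-1)
cv2.imwrite("pics/p5.png",np.hstack([S,f(a)]))
E
```

```text
(no output)
```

View pics/p5.png

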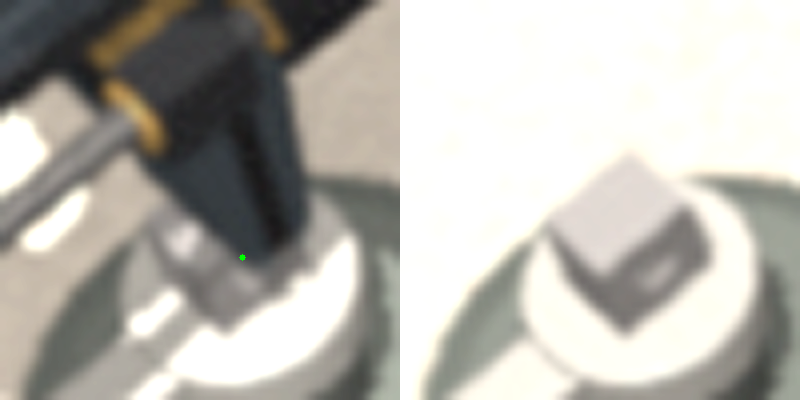

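Emit:
send_rows(steps="0 0 -0.001 0;0 0 -0.0005 0")

```text
clock: 6.92
tool_pos: [551.3, 105.5, 91.1]
eef_rot: [-0.523, -0.476, 0.523, -0.476]
force: [-6.9, -1.3, 19.5]
gripper_width: 0.3
```

Emit:
send_rows(steps="0 0 -0.001 0;0 0 -0.0005 0")

```text
clock: 7.08
tool_pos: [551.4, 105.5, 90.9]
eef_rot: [-0.523, -0.476, 0.523, -0.476]
force: [-18.1, -2.2, 47.2]
gripper_width: 0.3
```

Emit:
send_rows(steps="0 0 -0.001 0;0 0 -0.0005 0")

```text
clock: 7.25
tool_pos: [551.5, 105.5, 90.8]
eef_rot: [-0.523, -0.476, 0.523, -0.476]
force: [-29.3, -6.0, 75.8]
gripper_width: 0.3
```

Emit:
send_rows(steps="0 0 -0.001 0;0 0 0 0")

```text
clock: 7.42
tool_pos: [551.6, 105.5, 90.8]
eef_rot: [-0.523, -0.476, 0.523, -0.476]
force: [-33.5, -5.3, 84.0]
gripper_width: 0.6
```

Emit:
send_rows(steps="0 0 0.005 0;0 0 0.015 0;0 0 0.03 0;0 0 0.035 0;0 0 0.03 0;0 0 0 0", claw=1)

```text
clock: 7.92
tool_pos: [554.0, 105.9, 207.4]
eef_rot: [0.525, 0.474, -0.521, 0.477]
force: [1.5, 0.1, 2.4]
gripper_width: 37.5
```

```bash
python3 - <<'E'
from h import *
s=r.state();print(s["tool_pos"],s["force"],s["wrist_torque"],s["q"])
S=r.snapshot("side"); p=s["tool_pos"]
L=cv2.convertScaleAbs(crop(S,120,130,200,150,800,600),alpha=1.5,beta=10)
P=lambda q:tuple(int(v) for v in ((proj("side",q)-[120,130])*4))
y=np.radians(-5.5);ux=np.array([np.cos(y),np.sin(y),0]);uy=np.array([-np.sin(y),np.cos(y),0])
for b in(-45.5,45.5):
  for a in(-16,16):
    for z in(-22,0,22): cv2.circle(L,P(p+a*ux+b*uy+[0,0,z]),2,((0,255,0),(255,255,0),(0,0,255))[z//22+1],-1)
cv2.imwrite("pics/p6.png",L)
E
```

```text
[553.97951853 105.92370309 207.37163567] [1.48534619 0.1364504  2.37096984] [-0.01110548 -0.06942998 -0.01147982] [ 1.47604305e-01  1.72374474e-01  2.01977128e+00 -5.76601510e-06
  9.41494791e-01  1.81319611e+00]
```

View pics/p6.png

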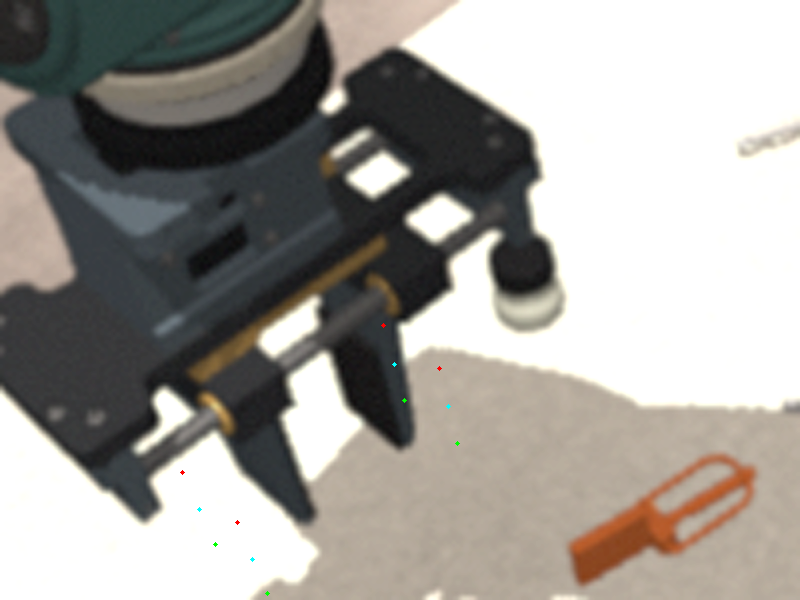

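The picture shows the fingertips near the reported TCP level, and the contact came at TCP z = 91.2. That doesn't match the stated 22 mm, so touching the table will settle the height. I'll go to the pin with one probe per call from here on.

Emit:
send_rows(steps="-0.006 -0.018 0 2;-0.006 -0.018 0 2;-0.006 -0.018 0 2;-0.006 -0.018 0 2;-0.006 -0.018 0 2;-0.006 -0.018 0 2;-0.006 -0.018 0 2;-0.006 -0.018 0 2;-0.006 -0.018 0 2;-0.006 -0.018 0 2;-0.006 -0.018 0 2;-0.006 -0.018 0 2;-0.006 -0.018 0 2;-0.006 -0.018 0 2;-0.006 -0.018 0 2;-0.006 -0.018 0 2;0 0 0 0;0 0 0 0", claw=0.4)

```text
clock: 9.47
tool_pos: [454.4, -182.8, 200.5]
eef_rot: [0.372, 0.602, -0.372, 0.601]
force: [-0.0, 1.1, 0.1]
gripper_width: 36.6
```

```bash
python3 - <<'E'
from h import *
from scipy.spatial.transform import Rotation as R
s=r.state();M=R.from_quat(s["eef_rot"]).as_matrix();print(s["tool_pos"],s["gripper_width"],np.degrees(np.arctan2(M[1,1],M[0,1])),M[:,0],s["force"])
E
```

```text
[ 454.4160648  -182.83982745  200.52590889] 36.64563121632962 26.44648476649953 [-1.29077314e-03  6.61772765e-04 -9.99998948e-01] [-0.00824932  1.05255925  0.05453377]
```

Emit:
send_rows(steps="0.003 0.001 -0.02 0;0 0 -0.02 0;0 0 -0.02 0;0 0 -0.02 0;0 0 -0.02 0;0 0 -0.02 0;0 0 -0.02 0;0 0 -0.01 0;0 0 -0.005 0;0 0 0 0;0 0 0 0")

```text
clock: 10.38
tool_pos: [458.4, -181.4, 46.9]
eef_rot: [0.372, 0.601, -0.372, 0.602]
force: [-0.2, 0.1, -0.3]
gripper_width: 36.4
```

Emit:
send_rows(steps="0 0 -0.01 0;0 0 -0.008 0;0 0 -0.003 0;0 0 0 0")

```text
clock: 10.72
tool_pos: [457.7, -181.3, 24.8]
eef_rot: [0.372, 0.602, -0.372, 0.601]
force: [-0.6, 0.1, 1.1]
gripper_width: 36.5
```

```bash
python3 - <<'E'
from h import *
t=r.snapshot("top");s=r.snapshot("side");p=r.state()["tool_pos"];print(p,r.state()["force"])
c=proj("side",p).astype(int);print(c)
x0,y0=c[0]-40,c[1]-45
S=cv2.convertScaleAbs(crop(s,x0,y0,80,80,600,600),alpha=1.7,beta=10);k=7.5
y=np.radians(26.4);ux=np.array([np.cos(y),np.sin(y),0]);uy=np.array([-np.sin(y),np.cos(y),0])
P=lambda q:tuple(int(v) for v in ((proj("side",q)-[x0,y0])*k))
for b in(-18.2,18.2):
  for a in(-16,16):
    for z,c in((-22,(0,255,0)),(0,(255,255,0))): cv2.circle(S,P(p+a*ux+b*uy+[0,0,z]),3,c,-1)
cv2.imwrite("pics/p7.png",S)
E
```

```text
[ 458.03438282 -181.5478638    25.4299125 ] [0.30859412 0.12048723 0.43072901]
[356 228]
```

View pics/p7.png

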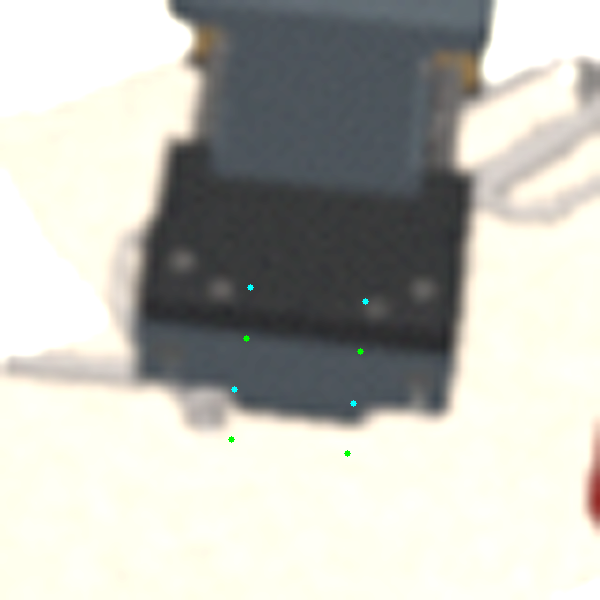

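The picture shows the finger bottoms at about (300,415), close to TCP level and still above the table. I'll lower in small separate steps.

Emit:
send_rows(steps="0 0 -0.003 0;0 0 -0.002 0;0 0 0 0")

```text
clock: 11.07
tool_pos: [458.0, -181.5, 20.3]
eef_rot: [0.372, 0.602, -0.372, 0.601]
force: [0.5, 0.9, 0.3]
gripper_width: 36.4
```

Emit:
send_rows(steps="0 0 -0.003 0;0 0 -0.003 0;0 0 0 0")

```text
clock: 11.32
tool_pos: [457.8, -181.4, 14.0]
eef_rot: [0.372, 0.602, -0.372, 0.601]
force: [0.4, 0.2, -0.1]
gripper_width: 36.3
```

Emit:
send_rows(steps="0 0 -0.003 0;0 0 -0.001 0;0 0 0 0")

```text
clock: 11.57
tool_pos: [457.9, -181.5, 10.2]
eef_rot: [0.372, 0.602, -0.372, 0.601]
force: [-0.2, 0.1, -0.4]
gripper_width: 36.7
```

Emit:
send_rows(steps="0 0 -0.002 0;0 0 0 0")

```text
clock: 11.73
tool_pos: [458.0, -181.5, 8.3]
eef_rot: [0.372, 0.602, -0.372, 0.601]
force: [0.1, 0.6, 0.4]
gripper_width: 36.2
```

Emit:
send_rows(steps="0 0 -0.002 0;0 0 0 0")

```text
clock: 11.9
tool_pos: [458.0, -181.5, 6.3]
eef_rot: [0.372, 0.602, -0.372, 0.601]
force: [0.1, -0.4, 0.1]
gripper_width: 36.4
```

Emit:
send_rows(steps="0 0 -0.002 0;0 0 0 0")

```text
clock: 12.07
tool_pos: [458.0, -181.5, 4.3]
eef_rot: [0.372, 0.602, -0.372, 0.601]
force: [0.7, -0.0, -0.7]
gripper_width: 36.1
```

Emit:
send_rows(steps="0 0 -0.0015 0;0 0 0 0")

```text
clock: 12.23
tool_pos: [458.0, -181.5, 2.8]
eef_rot: [0.372, 0.602, -0.372, 0.601]
force: [0.0, 0.1, -0.7]
gripper_width: 36.9
```

Emit:
send_rows(steps="0 0 -0.0015 0;0 0 0 0")

```text
clock: 12.4
tool_pos: [458.0, -181.5, 1.4]
eef_rot: [0.372, 0.602, -0.372, 0.601]
force: [-0.4, 0.5, -0.1]
gripper_width: 36.4
```

Emit:
send_rows(steps="0 0 -0.0015 0;0 0 0 0")

```text
clock: 12.57
tool_pos: [458.2, -181.6, 0.8]
eef_rot: [0.372, 0.602, -0.372, 0.601]
force: [-7.5, 2.1, 26.0]
gripper_width: 37.0
```

The table touch comes at TCP z of about 1.0 and the spindle top at 91.2. That puts the top at about 90.2 mm and the hole at about 78.2 mm. I'll raise 3 mm and grip.

Emit:
send_rows(steps="0 0 0.0035 0;0 0 0 0;0 0 0 0;0 0 0 0;0 0 0 0;0 0 0 0;0 0 0 0;0 0 0 0;0 0 0 0;0 0 0 0", claw=0, grip_force=40)

```text
clock: 13.4
tool_pos: [458.0, -181.5, 3.5]
eef_rot: [0.372, 0.602, -0.372, 0.601]
force: [1.6, -0.5, -1.2]
gripper_width: 8.2
```

```bash
cat > st.py <<'E'
from h import *
from scipy.spatial.transform import Rotation as R
s=r.state();M=R.from_quat(s["eef_rot"]).as_matrix();print(s["clock"],s["tool_pos"].round(2),"w",round(s["gripper_width"],2),"yaw",np.degrees(np.arctan2(M[1,1],M[0,1])).round(2),"F",s["force"].round(2),"T",s["wrist_torque"].round(3))
E
python3 st.py
```

```text
13.4 [ 458.03 -181.53    3.47] w 8.17 yaw 26.56 F [ 1.58 -0.46 -1.22] T [-0.008  0.01   0.052]
```

Emit:
send_rows(steps="0 0 0.006 0;0 0 0.014 0;0 0 0.018 0;0 0 0.018 0;0 0 0.018 0;0 0 0.012 0;0 0 0.004 0;0 0 0 0")

```text
clock: 14.07
tool_pos: [458.6, -181.8, 94.5]
eef_rot: [0.372, 0.601, -0.372, 0.602]
force: [-0.2, -0.6, -0.9]
gripper_width: 7.9
```

Emit:
send_rows(steps="-0.001 0.008 0 -1;-0.0015 0.016 0 -2;-0.0015 0.02 0 -2;-0.0015 0.02 0 -2;-0.0015 0.02 0 -2;-0.0015 0.02 0 -2;-0.0015 0.02 0 -2;-0.0015 0.02 0 -2;-0.0015 0.02 0 -2;-0.0015 0.02 0 -2;-0.0015 0.02 0 -2;-0.0015 0.02 0 -2;-0.0015 0.02 0 -2;-0.0015 0.02 0 -2;-0.0015 0.02 0 -2;-0.0015 0.02 0 -2;-0.001 0.014 0 -1;-0.0005 0.001 0 0;0 0 0 0;0 0 0 0")

```text
clock: 15.73
tool_pos: [432.7, 136.9, 92.9]
eef_rot: [-0.523, -0.476, 0.523, -0.476]
force: [-0.8, 0.8, -1.2]
gripper_width: 8.1
```

```bash
python3 st.py; python3 - <<'E'
from h import *
for n in("top","side"): cv2.imwrite(f"pics/{n}_appr.png",r.snapshot(n))
y=np.radians(-5.5);u=np.array([np.cos(y),np.sin(y),0])
p=r.state()["tool_pos"];tip=p+87.5*u+[0,0,7-3.5-0.0]; tip[2]=p[2]-3.5+7
print("tip",tip,proj("top",tip),proj("side",tip))
t=cv2.imread("pics/top_appr.png").astype(int).sum(2)//3
print(t[165:196,188:216])
print(atz("top",198.5,171.9,90.2),atz("side",217.4,288.9,90.2))
E
```

```text
15.7333 [432.66 136.92  92.94] w 8.08 yaw -5.39 F [-0.79  0.79 -1.19] T [0.01  0.014 0.012]
tip [520.00897572 128.30413773  96.70969395] [185.05496122 189.20303007] [221.1525781  305.44595591]
[[ 42  41  44  44  54  81 109 111 114 119 117 103  71  73  69  73  73  70
   70  70 103 117 112 114 117  84  51  45]
 [ 45  41  43  47  62 101 102  98 101  97 103 100  87  81  82  79  79  73
   68  74  71  73  71  73 110 104  63  47]
 [ 96  77  71  64  82 101  98 103 101 102  99 103  99 100 100 100  90  71
   56  68  67  72  74  74 107 118  93  56]
 [114 114 116 116 111 101 100 100 102 102 101 101 103 100 101 102  93  63
   39  44  54  67  73  75 108 120 116  67]
 [115 118 114 112 106 101 100  98 102 102 104 100 102 100 103 103  81  48
   40  43  39  51  68  73 107 118 120  77]
 [115 117 114 112 104 101 102 102 100  99 100 100 102 101 103  99  82  47
   36  42  43  60  69  74 108 121 123  91]
 [116 118 118 112 104 101 101 101 101 100 102 102 101 104 100 103  83  47
   39  41  38  56  71  73 107 123 120  96]
 [119 116 121 113 100 102 102 100  99 103 102 100 103 103 104 100  76  39
   37  40  41 
[... 2102 characters left out ...]
 46  46  45  49  49  45  48  46]
 [ 41  44  45  47  64  72  76  72  73  70  74  73  75  65  41  41  43  43
   45  44  45  48  44  47  47  49  44  49]
 [ 45  43  39  45  53  74  73  75  72  74  70  75  73  62  46  46  46  47
   44  43  44  48  43  45  46  44  44  47]
 [ 61  48  41  42  51  69  71  71  74  71  73  73  73  59  47  44  47  47
   48  43  48  45  43  47  45  43  45  44]
 [ 74  63  44  42  52  65  73  73  71  74  74  77  69  59  47  45  47  47
   43  46  46  45  42  44  46  49  45  45]
 [ 74  72  46  42  39  53  68  71  72  72  72  69  55  47  45  41  46  45
   46  45  48  47  47  46  43  48  44  44]]
[553.72132738 106.69660324  90.2       ] [550.49967408 107.62392199  90.2       ]
```

```bash
python3 - <<'E'
from h import *
t=cv2.imread("pics/top_appr.png").astype(int).sum(2)//3
np.set_printoptions(linewidth=200)
print(t[182:216,172:194])
print(atz("top",197.95,171.4,90.2),atz("side",217.0,288.45,90.2))
s=cv2.imread("pics/side_appr.png").astype(int).sum(2)//3
print(s[294:316,205:240])
E
```

```text
[[116 118 122 120 121 121 117 117 121 119 118 118  93  68  71  68  71  69  72  77  74  74]
 [120 117 117 120 117 120 120 122 122 118 118 118  91  67  67  66  70  73  76  74  72  71]
 [120 120 115 122 121 118 120 119 120 117 119 120 110  70  68  69  71  72  76  74  74  70]
 [121 120 119 118 117 119 118 120 119 119 119 122 120  69  69  69  71  71  73  75  73  71]
 [121 119 120 119 120 120 119 120 116 116 119 120 122  69  68  70  69  71  72  75  70  74]
 [118 120 120 118 121 123 119 120 118 117 118 121 121  96  69  71  70  66  71  74  73  73]
 [122 117 121 119 118 117 121 121 121 119 119 118 110 111  65  62  68  67  69  71  73  74]
 [121 120 121 116 119 119 119 123 119 119 120 107  74  70  55  49  62  63  64  66  73  74]
 [121 117 121 120 120 120 120 123 121 120 109  65  62  57  46  44  42  43  48  52  74  73]
 [121 117 122 121 123 122 120 119 119 119  73  63  70  57  46  44  41  44  45  47  64  72]
 [122 117 120 119 120 121 118 120 124 121  73  57  70  60  48  55  45  43  39  45  53  74]
 [119 118 121 123 121 121 119 120 120 120  66  64  68  58  51  75  61  48  41  42  51  69]
 [120 12
[... 4523 characters left out ...]
50  49  51  51  51  52  50  52  50  54  66  79  92  97  98  99  98  99  99  99  99  98  98  99  98  97  94  95  96  93  91  93]
 [217 157  84  51  49  51  50  50  50  50  51  51  51  54  64  78  90  98  99  99  98  98  98  98  98  99  98  99  99  98  99  99  98  98  98]
 [222 179 102  54  50  51  50  51  51  51  51  51  51  50  52  61  78  91  97  98  98  98  98  98  99  98  98  98  98  98  98  99  99  98 100]
 [219 178 105  55  50  50  50  50  51  50  51  51  50  51  50  52  61  76  90  96  98  99  99  99  99  99  99  98  99  98  98  98  98  99 100]
 [183 132  75  50  50  51  51  51  51  50  50  51  51  51  51  51  52  62  78  90  96  98  99  98  99  98  99  98  98  98  98  98  98  99  97]]
```

```bash
cat > meas.py <<'E'
from h import *
from scipy.spatial.transform import Rotation as R
import sys
def left_edges(im,rows,c0,c1,thr=95):
    o=[]
    for v in rows:
        a=im[v,c0:c1].astype(float)
        i=np.where((a[:-1]>=thr)&(a[1:]<thr))[0]
        if len(i): i=i[0]; o.append((c0+i+(a[i]-thr)/(a[i]-a[i+1]),v))
    return np.array(o)
E
python3 - <<'E'
from meas import *
t=cv2.imread("pics/top_appr.png").astype(float).mean(2)
e=left_edges(t,range(192,207),172,188)
p=r.state()["tool_pos"];M=R.from_quat(r.state()["eef_rot"]).as_matrix();u=M[:,1]*np.sign(M[0,1]);w=np.cross([0,0,1],u)
z=p[2]-3.5+7
P=np.array([atz("top",a,b,z) for a,b in e]); 
d=P-p; along=d@u; lat=d@w; print(np.c_[along,lat].round(1)[::2]); f=np.polyfit(along,lat,1);print("edge yaw rel tool",np.degrees(f[0]),"lat at 80:",np.polyval(f,80)," minus 4 ->", np.polyval(f,80)-4)
C=atz("top",197.85,171.4,90.2);print(C)
b=np.array([atz("top",*q,90.2) for q in [(192.4,168),(191.5,175)]]);c=np.array([atz("top",*q,90.2) for q in [(204.6,168),(203.5,175)]])
for q in(b,c): d=q[0]-q[1];print("spindle yaw",np.degrees(np.arctan2(d[1],d[0])))
# arm yaw from edges in clean image
t0=cv2.imread("pics/top0.png").astype(float).mean(2)
up=[];lo=[]
for x in range(126,180,3):
    a=t0[:,x]; g=np.gradient(a); c0=int(165+(x-135)*.116)
    # centroid-free edges: threshold
    seg=a[c0-7:c0+8]; print(x,seg.astype(int)) if x in(126,150,174) else 0
E
```

```text
[[81.5  5.8]
 [77.8  5.4]
 [74.1  4.9]
 [70.4  4.9]
 [66.6  5.6]
 [62.8  5.4]
 [59.   5.7]
 [55.2  6.1]]
edge yaw rel tool -0.9982486597214405 lat at 80: 5.251086020680953  minus 4 -> 1.2510860206809529
[554.64743378 108.00281549  90.2       ]
spindle yaw -4.363307245774377
spindle yaw -6.139492672959921
126 [ 66  68  67  85 100 102 102 103 103 105 107 101  73  65  70]
150 [ 71  70  71  80  98 105 107 107 105 107 107 106  67 110 113]
174 [ 68  74  72  71 104 104 110 107 107 109 111 109  69 109 109]
```

Emit:
send_rows(steps="0 -0.01 -0.009 0;0 -0.0098 -0.009 -0.1;0.006 0 0 0;0.006 0 0 0;0 0 0 0;0 0 0 0;0 0 0 0")

```text
clock: 16.42
tool_pos: [445.3, 117.8, 75.7]
eef_rot: [0.524, 0.475, -0.523, 0.475]
force: [0.5, -0.3, -0.9]
gripper_width: 7.6
```

```bash
python3 st.py; python3 - <<'E'
from meas import *
cv2.imwrite("pics/top_a2.png",r.snapshot("top"));cv2.imwrite("pics/side_a2.png",r.snapshot("side"))
t=cv2.imread("pics/top_a2.png").astype(int).sum(2)//3
s=r.state();p=s["tool_pos"];M=R.from_quat(s["eef_rot"]).as_matrix();u=M[:,1]*np.sign(M[0,1]);w=np.cross([0,0,1],u)
z=p[2]+3.5; tip=p+87.5*u;tip[2]=z;q=proj("top",tip);print("tip",tip,q,proj("side",tip))
c,v=q.astype(int);np.set_printoptions(linewidth=220);print(c-9,v-4);print(t[v-4:v+16,c-9:c+11])
E
```

```text
16.4167 [445.3  117.77  75.66] w 7.58 yaw -5.54 F [ 0.54 -0.28 -0.87] T [-0.015  0.009  0.052]
tip [532.18066367 109.40465205  79.17092744] [198.60590296 183.87521293] [225.74473624 298.75677683]
189 179
[[ 76  78  85 122 124 122 125 109  76  75  72  73  74  72  73  75  72  77  71  73]
 [ 73  80  80  98 119 123 123 105  74  72  75  74  72  75  73  75  72  73  73  72]
 [ 74  77  78  81 103 127 113  74  73  74  73  73  71  75  76  74  73  76  74  76]
 [ 76  75  74  74  88 116 110  74  75  75  73  73  72  75  72  75  74  74  74  79]
 [ 74  75  76  76  76  81  90  74  67  69  71  72  76  76  72  73  75  75  74  77]
 [ 69  70  70  71  78  74  74  68  62  64  67  68  75  75  72  75  79  72  67  68]
 [ 48  47  42  54  70  73  69  67  56  65  55  57  68  69  70  69  71  65  60  52]
 [ 43  44  44  46  48  47  48  53  62  66  59  59  61  65  59  55  53  50  54  55]
 [ 49  47  42  49  49  45  50  53  67  67  56  57  73  74  69  66  64  67  69  72]
 [ 45  46  43  44  47  47  49  58  68  66  60  64  72  74  75  75  77  76  75  78]
 [ 42  44  46  48  50  44  47  59  69  71  58  64  76  77  77  75  79  77  76  70]
 [ 43  43  45  47  47  50  51  60  70  59  57  64  76  76  77  77  78  78  69  58]
 [ 42  43  45  46  49  50  52  67  65  62  55  62  79  82  77  76  74  71  57  47]
 [ 43  46  47  46  49  48  50  68  66  60  49  59  69  71  67  69  57  43  49  48]
 [ 53  47  44  45  41  44  49  66  68  56  50  45  47  45  49  44  47  47  47  46]
 [ 63  43  43  45  43  41  53  70  69  59  48  44  40  43  46  44  46  48  50  45]
 [ 75  44  45  43  46  49  52  66  68  56  46  49  46  47  47  45  45  50  46  47]
 [ 76  62  45  47  38  45  57  64  66  50  47  45  48  51  46  46  51  47  45  47]
 [ 80  81  62  49  44  48  57  65  61  51  43  50  49  49  48  47  47  45  48  44]
 [ 80  81  76  62  45  48  62  63  60  51  37  44  43  46  43  47  43  46  47  48]]
```

Emit:
send_rows(steps="0.003 0 -0.001 0;0.003 -0.0006 0 0;0 0 0 0;0 0 0 0")

```text
clock: 16.85
tool_pos: [451.3, 117.1, 74.5]
eef_rot: [0.524, 0.475, -0.524, 0.475]
force: [-0.2, 0.1, -1.0]
gripper_width: 7.9
```

Emit:
send_rows(steps="0.0015 0.0003 0.0002 0;0 0 0 0")

```text
clock: 17.02
tool_pos: [452.8, 117.4, 74.8]
eef_rot: [0.524, 0.475, -0.524, 0.475]
force: [-0.2, 0.5, -1.1]
gripper_width: 7.9
```

Emit:
send_rows(steps="0.0015 -0.0001 0 0;0 0 0 0")

```text
clock: 17.18
tool_pos: [454.3, 117.3, 74.8]
eef_rot: [0.524, 0.475, -0.524, 0.475]
force: [-0.2, 0.4, 0.0]
gripper_width: 7.9
```

Emit:
send_rows(steps="0.0015 -0.0001 0 0;0 0 0 0")

```text
clock: 17.35
tool_pos: [455.9, 117.2, 74.8]
eef_rot: [0.524, 0.475, -0.523, 0.475]
force: [0.6, 0.5, -1.4]
gripper_width: 8.0
```

Emit:
send_rows(steps="0.0012 -0.0001 0 0;0 0 0 0")

```text
clock: 17.52
tool_pos: [457.0, 117.1, 74.8]
eef_rot: [0.524, 0.475, -0.524, 0.475]
force: [1.0, -0.7, -1.6]
gripper_width: 7.8
```

Emit:
send_rows(steps="0.0012 -0.0001 0 0;0 0 0 0")

```text
clock: 17.68
tool_pos: [458.2, 117.0, 74.7]
eef_rot: [0.524, 0.475, -0.524, 0.475]
force: [1.0, -0.5, -1.8]
gripper_width: 7.5
```

Emit:
send_rows(steps="0.0012 -0.0001 0 0;0 0 0 0")

```text
clock: 17.85
tool_pos: [459.4, 116.9, 74.8]
eef_rot: [0.524, 0.475, -0.524, 0.475]
force: [0.1, 1.2, -1.7]
gripper_width: 7.8
```

Emit:
send_rows(steps="0.0015 -0.0001 0 0;0 0 0 0")

```text
clock: 18.02
tool_pos: [461.0, 116.8, 74.8]
eef_rot: [0.524, 0.475, -0.523, 0.475]
force: [-0.6, -1.1, -1.5]
gripper_width: 8.0
```

Emit:
send_rows(steps="0.0015 -0.0001 0 0;0 0 0 0")

```text
clock: 18.18
tool_pos: [462.5, 116.6, 74.8]
eef_rot: [0.524, 0.475, -0.524, 0.475]
force: [0.8, 0.2, -1.0]
gripper_width: 7.7
```

Emit:
send_rows(steps="0.0015 -0.00015 0 0;0 0 0 0")

```text
clock: 18.35
tool_pos: [464.0, 116.5, 74.8]
eef_rot: [0.524, 0.475, -0.524, 0.475]
force: [0.5, 0.5, -1.2]
gripper_width: 7.9
```

Emit:
send_rows(steps="0.0012 -0.0001 0 0;0 0 0 0")

```text
clock: 18.52
tool_pos: [465.1, 116.4, 74.8]
eef_rot: [0.524, 0.475, -0.524, 0.475]
force: [0.1, -0.2, -1.2]
gripper_width: 8.0
```

Emit:
send_rows(steps="0.001 -0.0001 0 0;0.001 -0.0001 0 0;0.001 -0.0001 0 0;0 0 0 0")

```text
clock: 18.85
tool_pos: [468.0, 116.1, 74.7]
eef_rot: [-0.524, -0.475, 0.524, -0.475]
force: [-0.5, -1.3, -1.1]
gripper_width: 7.7
```

Emit:
send_rows(steps="0.001 -0.0001 0 0;0.001 -0.0001 0 0;0.001 -0.0001 0 0;0 0 0 0")

```text
clock: 19.18
tool_pos: [470.1, 115.6, 74.4]
eef_rot: [-0.523, -0.476, 0.524, -0.475]
force: [-5.7, -2.0, 0.3]
gripper_width: 7.8
```

```bash
python3 st.py; python3 - <<'E'
from meas import *
cv2.imwrite("pics/top_a3.png",r.snapshot("top"));cv2.imwrite("pics/side_a3.png",r.snapshot("side"))
t=cv2.imread("pics/top_a3.png").astype(int).sum(2)//3
np.set_printoptions(linewidth=220);print(t[160:192,188:214])
E
```

```text
19.1833 [470.07 115.57  74.39] w 7.82 yaw -5.55 F [-5.71 -2.01  0.27] T [-0.43   0.908 -0.225]
[[123  86  66  63  71  68  73  73  74  72  76  74  73  83  93  90  94  83  69  72  76  71  57  45  46  46]
 [102  68  67  67  65  72  70  75  74  67  72 101 120 120 120 121 121 121 115 107  82  54  44  48  46  46]
 [ 79  63  70  68  69  73  74  75  87 105 119 116 118 116 120 119 119 100  71  75  75  71  61  53  50  47]
 [ 42  44  52  72  74  71  75  96 119 119 120 118 104  72  72  72  75  75  73  74  75  77  75  66  49  43]
 [ 45  44  45  47  47  51  92 119 121 118 120 104  72  72  71  73  72  72  75  75  73  72  77  74  68  51]
 [ 44  46  43  43  47  71 107 104 109 119 109  73  75  73  71  75  74  73  72  73  75  73  73  76  74  60]
 [ 45  41  48  48  52  61  62  59  62  62  63  63  68  69  69  70  71  70  74  72  73  78  76  75  75  74]
 [100  76  75  64  69  64  62  64  65  61  62  64  62  62  65  65  60  54  60  68  75  78  75  77  72  76]
 [117 119 118 115  95  64  62  66  63  61  65  66  65  65  65  63  58  45  38  46  60  71  78  77  77  77]
 [120 120 120 110  87  61  66  66  62  64 
[... 1719 characters left out ...]
  55  59  72  67  66  70  67  62  52  46  48  42  36  38]
 [ 69  66  66  63  64  60  52  53  51  64  66  60  52  52  52  52  53  45  48  47  46  41  46  44  41  43]
 [ 72  59  60  61  64  67  65  60  57  59  64  62  49  43  46  50  44  45  46  46  44  49  49  43  46  48]
 [ 44  43  39  43  50  53  58  67  68  64  56  54  49  44  43  43  45  43  48  49  50  48  46  48  47  49]
 [ 45  43  39  47  44  46  50  48  54  60  57  52  42  47  44  45  51  40  45  48  47  44  45  47  48  51]
 [ 46  41  46  42  46  46  46  47  54  59  60  59  49  45  49  50  45  45  44  50  46  50  47  47  49  50]
 [ 46  48  42  49  44  47  46  51  55  60  63  57  54  47  47  47  49  48  43  49  47  50  48  49  48  47]]
```

Resistance of about 6 N at a nose position of x ≈ 557 matches the spring ball, so the pin is inside. I'll push on gently.

Emit:
send_rows(steps="0.001 -0.0001 0 0;0.001 -0.0001 0 0;0 0 0 0")

```text
clock: 19.53
tool_pos: [471.2, 115.4, 74.2]
eef_rot: [-0.523, -0.476, 0.525, -0.474]
force: [-10.2, -0.3, 3.5]
gripper_width: 8.0
```

Emit:
send_rows(steps="0.001 -0.0001 0 0;0.0005 0 0 0;0 0 0 0")

```text
clock: 19.78
tool_pos: [472.9, 115.3, 74.3]
eef_rot: [-0.523, -0.476, 0.525, -0.475]
force: [-9.7, -0.4, 3.2]
gripper_width: 7.8
```

Emit:
send_rows(steps="0.0015 -0.00015 0 0;0.0015 -0.00015 0 0;0.0015 -0.00015 0 0;0.0015 -0.00015 0 0;0.0015 -0.00015 0 0;0.0015 -0.00015 0 0;0.0015 -0.00015 0 0;0.0015 -0.00015 0 0;0 0 0 0")

```text
clock: 20.53
tool_pos: [485.1, 114.2, 74.3]
eef_rot: [-0.523, -0.476, 0.524, -0.475]
force: [-5.9, -2.8, 0.5]
gripper_width: 7.7
```

Emit:
send_rows(steps="0.0015 -0.00015 0 0;0.0015 -0.00015 0 0;0.0015 -0.00015 0 0;0.0015 -0.00015 0 0;0.0015 -0.00015 0 0;0.0015 -0.00015 0 0;0.0015 -0.00015 0 0;0.0015 -0.00015 0 0;0.0015 -0.00015 0 0;0.0015 -0.00015 0 0;0 0 0 0")

```text
clock: 21.45
tool_pos: [500.1, 112.7, 74.3]
eef_rot: [-0.523, -0.476, 0.524, -0.475]
force: [-5.6, -2.5, 0.0]
gripper_width: 8.1
```

Emit:
send_rows(steps="0.0015 -0.00015 0 0;0.0015 -0.00015 0 0;0.0015 -0.00015 0 0;0.001 -0.0001 0 0;0 0 0 0")

```text
clock: 21.87
tool_pos: [505.3, 112.1, 74.2]
eef_rot: [-0.523, -0.476, 0.525, -0.475]
force: [-8.7, -0.8, 2.8]
gripper_width: 7.5
```

Emit:
send_rows(steps="0.0015 -0.00015 0 0;0.001 -0.0001 0 0;0 0 0 0")

```text
clock: 22.12
tool_pos: [507.7, 111.9, 74.2]
eef_rot: [-0.522, -0.476, 0.525, -0.475]
force: [-9.4, -0.9, 2.0]
gripper_width: 7.8
```

Emit:
send_rows(steps="0.0012 -0.0001 0 0;0.0008 -0.0001 0 0;0 0 0 0")

```text
clock: 22.37
tool_pos: [510.0, 111.6, 74.3]
eef_rot: [-0.523, -0.476, 0.524, -0.475]
force: [-6.2, -1.2, 0.4]
gripper_width: 7.6
```

Emit:
send_rows(steps="0.0008 -0.0001 0 0;0.0007 -0.0001 0 0;0 0 0 0")

```text
clock: 22.62
tool_pos: [512.4, 111.4, 74.4]
eef_rot: [-0.523, -0.475, 0.524, -0.475]
force: [-4.4, -2.6, -1.1]
gripper_width: 7.9
```

Emit:
send_rows(steps="0.001 -0.0001 0 0;0 0 0 0;0 0 0 0")

```text
clock: 22.87
tool_pos: [512.4, 111.4, 74.4]
eef_rot: [-0.523, -0.476, 0.525, -0.475]
force: [-11.9, 0.2, 6.0]
gripper_width: 7.7
```

Emit:
send_rows(steps="0.0009 -0.0001 0 0;0 0 0 0;0 0 0 0")

```text
clock: 23.12
tool_pos: [512.5, 111.4, 74.4]
eef_rot: [-0.522, -0.476, 0.525, -0.474]
force: [-17.9, 1.0, 13.1]
gripper_width: 7.7
```

The pin has snapped in and hit a hard stop at TCP x = 512.5, with force rising and no more travel, so it is home. I'll relax, release and rise.

Emit:
send_rows(steps="-0.001 0.0001 0 0;-0.001 0.0001 0 0;0 0 0 0")

```text
clock: 23.37
tool_pos: [512.4, 111.4, 74.5]
eef_rot: [-0.523, -0.475, 0.524, -0.475]
force: [-4.9, -2.8, -2.0]
gripper_width: 8.0
```

Emit:
send_rows(steps="0 0 0 0;0 0 0 0;0 0 0 0;0 0 0 0;0 0 0 0;0 0 0.004 0;0 0 0.01 0;0 0 0.015 0;0 0 0.015 0;0 0 0.015 0;0 0 0.015 0;0 0 0 0;0 0 0 0", claw=0.35)

```text
clock: 24.45
tool_pos: [513.4, 111.7, 149.9]
eef_rot: [0.524, 0.475, -0.523, 0.476]
force: [-0.9, -0.1, -0.2]
gripper_width: 32.1
```

Emit:
send_rows(steps="0 0 0 0;0 0 0 0;0 0 0 0;0 0 0 0;0 0 0 0;0 0 0 0;0 0 0 0", claw=0, grip_force=10)

```text
clock: 25.03
tool_pos: [512.8, 111.6, 148.6]
eef_rot: [-0.523, -0.475, 0.524, -0.475]
force: [-0.8, 0.2, -1.0]
gripper_width: 0.8
```

```bash
python3 st.py; python3 - <<'E'
from h import *
y=np.radians(-5.5);u=np.array([np.cos(y),np.sin(y),0]);w=np.array([-u[1],u[0],0])
p=np.array([512.4,111.4,0]);P=r.state()["tool_pos"]
for a,h in((27.5+5.5-16,113),(27.5+48,124)):
    q=p+a*u;q[2]=h;print(q.round(1),(q-P).round(1))
# look for ring bar in the side view, nose in the top view
t=r.snapshot("top");s=r.snapshot("side");cv2.imwrite("pics/top_h.png",t);cv2.imwrite("pics/side_h.png",s)
np.set_printoptions(linewidth=220)
n=p+87.5*u;n[2]=78.2;q=proj("top",n);print("nose pred",q);c,v=q.astype(int);print(t.mean(2).astype(int)[v-5:v+12,c-7:c+8])
E
```

```text
25.0333 [512.76 111.61 148.59] w 0.76 yaw -5.53 F [-0.77  0.23 -1.  ] T [ 0.034  0.041 -0.047]
[529.3 109.8 113. ] [ 16.6  -1.8 -35.6]
[587.6 104.2 124. ] [ 74.8  -7.4 -24.6]
nose pred [203.86663931 149.1484945 ]
[[121 120 118 118 122 120 122 120 109  85  87  83 103 121 121]
 [122 119 118 115 120 121 110  87  80  75  79  76  80  84  82]
 [119 118 117 119 123 118 109  77  79  78  79  76  77  77  82]
 [118 120 120 120 120 120 105  78  75  75  77  78  77  79  81]
 [116 117 121 122 123 120 102  74  77  78  65  61  56  49  43]
 [117 118 120 121 121 110  80  72  60  46  47  42  38  44  40]
 [118 119 119 118 108  82  74  64  55  45  40  41  43  45  42]
 [121 121 110  86  77  50  56  64  62  52  43  44  41  39  41]
 [122 113  73  48  40  53  65  67  62  48  40  41  38  45  42]
 [ 82  72  60  41  39  51  62  67  60  48  46  48  46  45  46]
 [ 70  63  57  40  44  52  66  64  56  48  41  39  45  48  48]
 [ 63  64  60  41  38  51  65  68  56  45  49  41  46  45  46]
 [ 66  61  44  41  45  53  68  64  57  46  46  43  45  44  46]
 [ 65  62  48  44  46  57  64  68  46  45  44  46  44  44  45]
 [ 69  66  45  46  47  58  63  65  51  42  49  47  44  43  45]
 [ 72  65  49  44  51  61  65  61  53  40  48  44  45  48  43]
 [ 66  51  47  44  52  64  65  60  57  51  49  44  43  46  47]]
```

The top view shows the shank coming out beyond the spindle with its nose at about (203,149), as predicted. Next is the ring: fingers down behind the bar, then a forward push.

Emit:
send_rows(steps="0.008 -0.001 0 0;0.0086 -0.0008 0 0;0 0 -0.012 0;0 0 -0.012 0;0 0 -0.008 0;0 0 -0.0036 0;0 0 0 0")

```text
clock: 25.72
tool_pos: [528.3, 109.6, 111.5]
eef_rot: [-0.523, -0.476, 0.524, -0.475]
force: [-0.6, 0.2, -0.1]
gripper_width: 0.7
```

Emit:
send_rows(steps="0.003 -0.0003 0 0;0.003 -0.0003 0 0;0.003 -0.0003 0 0;0.003 -0.0003 0 0;0.003 -0.0003 0 0;0.003 -0.0003 0 0;0.003 -0.0003 0 0;0.003 -0.0003 0 0;0.003 -0.0003 0 0;0.0015 -0.0001 0 0;0 0 0 0")

```text
clock: 26.63
tool_pos: [558.3, 107.0, 113.1]
eef_rot: [0.524, 0.475, -0.523, 0.475]
force: [-1.0, 0.9, 0.2]
gripper_width: 0.8
```

```bash
python3 st.py
```

```text
26.6333 [558.32 106.99 113.14] w 0.78 yaw -5.54 F [-1.05  0.94  0.21] T [ 0.049  0.213 -0.038]
```

Emit:
send_rows(steps="-0.002 0.0002 0 0;0 0 0.007 0;0 0 0.006 0;0.008 -0.0008 0 0;0.012 -0.0012 0 0;0.011 -0.001 0 0;0 0 0 0;0 0 0 0")

```text
clock: 27.3
tool_pos: [587.6, 104.0, 125.8]
eef_rot: [-0.524, -0.475, 0.524, -0.475]
force: [0.0, -0.4, -0.5]
gripper_width: 0.2
```

Emit:
send_rows(steps="0 0 -0.004 0;0 0 -0.004 0;0 0 -0.004 0;0 0 -0.004 0;0 0 -0.004 0;0 0 -0.004 0;0 0 -0.004 0;0 0 -0.004 0;0 0 -0.003 0;0 0 0 0;0 0 0 0")

```text
clock: 28.22
tool_pos: [586.6, 104.2, 90.8]
eef_rot: [-0.523, -0.475, 0.524, -0.475]
force: [-0.2, -0.4, -0.5]
gripper_width: 0.5
```

```bash
python3 st.py
```

```text
28.2167 [586.63 104.18  90.84] w 0.54 yaw -5.54 F [-0.22 -0.41 -0.53] T [0.002 0.056 0.053]
```

Emit:
send_rows(steps="0 0 -0.0015 0;0 0 -0.001 0;0 0 0 0")

```text
clock: 28.47
tool_pos: [586.9, 104.2, 88.6]
eef_rot: [0.524, 0.475, -0.524, 0.475]
force: [0.3, -0.0, -0.1]
gripper_width: 0.6
```

Emit:
send_rows(steps="0 0 -0.001 0;0 0 0 0")

```text
clock: 28.63
tool_pos: [587.0, 104.2, 87.6]
eef_rot: [0.524, 0.475, -0.523, 0.475]
force: [0.6, -0.3, 0.9]
gripper_width: 0.5
```

```bash
python3 st.py; python3 - <<'E'
from h import *
np.set_printoptions(linewidth=220)
s=r.snapshot("side");cv2.imwrite("pics/side_r.png",s)
E
```

```text
28.6333 [587.   104.19  87.63] w 0.54 yaw -5.53 F [ 0.57 -0.3   0.89] T [ 0.003 -0.078  0.015]
```

Emit:
send_rows(steps="0 0 -0.0007 0;0 0 0 0")

```text
clock: 28.85
tool_pos: [587.1, 104.2, 87.0]
eef_rot: [0.524, 0.475, -0.523, 0.475]
force: [0.8, -0.3, 1.1]
gripper_width: 0.8
```

Emit:
send_rows(steps="0 0 -0.0006 0;0 0 0 0")

```text
clock: 29.02
tool_pos: [587.1, 104.2, 86.4]
eef_rot: [0.524, 0.475, -0.523, 0.475]
force: [2.5, -0.2, 1.5]
gripper_width: 0.5
```

Emit:
send_rows(steps="0 0 -0.0006 0;0 0 0 0")

```text
clock: 29.18
tool_pos: [587.2, 104.3, 85.8]
eef_rot: [0.524, 0.475, -0.523, 0.475]
force: [1.7, 0.2, 2.3]
gripper_width: 0.8
```

Emit:
send_rows(steps="0 0 -0.0005 0;0 0 0 0")

```text
clock: 29.35
tool_pos: [587.2, 104.3, 85.4]
eef_rot: [0.524, 0.475, -0.523, 0.475]
force: [2.1, 0.0, 4.2]
gripper_width: 0.4
```

```bash
python3 st.py
```

```text
29.35 [587.22 104.27  85.38] w 0.37 yaw -5.54 F [2.12 0.01 4.2 ] T [ 0.056 -0.451  0.011]
```

Emit:
send_rows(steps="0 0 -0.0006 0;0 0 0 0")

```text
clock: 29.52
tool_pos: [587.2, 104.3, 84.8]
eef_rot: [0.524, 0.475, -0.523, 0.475]
force: [2.6, -0.0, 5.6]
gripper_width: 0.6
```

Emit:
send_rows(steps="0 0 0.003 0;0 0 0.015 0;0 0 0.022 0;0 0 0.023 0;-0.015 0.0015 0 0;-0.02 0.002 0 0;-0.02 0.002 0 0;-0.02 0.002 0 0;0 0 0 0;0 0 0 0")

```text
clock: 30.35
tool_pos: [510.9, 111.7, 147.5]
eef_rot: [-0.523, -0.476, 0.524, -0.475]
force: [-0.6, 0.0, 0.2]
gripper_width: 0.7
```

```bash
python3 st.py; python3 - <<'E'
from h import *
np.set_printoptions(linewidth=220)
y=np.radians(-5.5);u=np.array([np.cos(y),np.sin(y),0]);w=np.array([-u[1],u[0],0])
pv=np.array([512.4,111.4,0])+27.5*u;pv[2]=78.2
N={n:r.snapshot(n) for n in("top","side")}
for n in N:
    cv2.imwrite(f"pics/{n}_f.png",N[n]); O=cv2.imread(f"pics/{n}_h.png")
    for nm,th in(("closed",.12),("th.3",.3),("th.6",.6),("1.02",1.02),("1.17",1.17),("1.32",1.32)):
        # mean brightness along bar (and arms outer half) now vs before
        pts=[pv+52*(np.cos(th)*u+np.sin(th)*np.array([0,0,1]))+b*w for b in np.linspace(-15,15,13) if abs(b)>5]
        f=lambda I:np.array([I[int(round(q[1])),int(round(q[0]))].mean() for q in (proj(n,P) for P in pts)]).astype(int)
        print(n,nm,proj(n,pts[0]).round(),proj(n,pts[-1]).round(),"before",f(O),"now",f(N[n]))
t=N["top"].mean(2).astype(int);print(t[146:166,190:216])
E
```

```text
30.35 [510.94 111.71 147.5 ] w 0.71 yaw -5.51 F [-0.63  0.03  0.17] T [ 0.022  0.028 -0.004]
top closed [210. 154.] [195. 152.] before [ 48  45  48  46  73 113 122 119] now [ 46  43  46  51  92  80 114 120]
top th.3 [208. 154.] [193. 152.] before [ 45  39  48  60  82 119 120 116] now [ 43  59  64  65  99 120 120 119]
top th.6 [205. 156.] [189. 154.] before [ 46  57  68  53 116 120 121 119] now [ 44  52  63  52  95 117 120 122]
top 1.02 [201. 163.] [185. 161.] before [ 15  10  16  18  57  62 121 121] now [ 38  26  16  36  65  79 116 121]
top 1.17 [200. 167.] [183. 165.] before [12 16 21 16 41 40 38 38] now [20 18 16 16 44 69 79 76]
top 1.32 [198. 171.] [182. 169.] before [21 12 20 18 14 18 24 21] now [16 11 18 16 35 38 29 35]
side closed [210. 272.] [196. 283.] before [90 84 88 87 88 85 88 89] now [ 83  90 105 103 123 122 116  97]
side th.3 [209. 269.] [195. 280.] before [ 59 104 120 144 164 192 185 189] now [ 62 141 162 162 196 204 200 201]
side th.6 [210. 267.] [196. 278.] before [ 45  36 100 134 199 204 205 203] now [ 36  34 114 180 200 205 205 203]
side 1.02 [214. 267.] [200. 278.
[... 1731 characters left out ...]
  67  61  52  41  49  45  46  62  65  52  46  45  46  48]
 [ 68  69  63  71  56  73  67  48  47  44  51  64  66  61  52  48  42  44  45  58  61  48  43  44  41  45]
 [ 65  65  61  64  52  73  69  45  44  55  64  62  61  58  59  65  72  64  58  66  63  48  51  45  43  44]
 [ 68  68  66  64  66  74  69  62  73  70  64  65  69  57  55  66  73  71  67  69  57  44  47  39  47  47]
 [ 44  65  63  59  61  67  44  36  16  26  29  38  41  49  53  62  67  72  64  67  62  52  49  42  47  48]
 [ 43  42  62  56  49  33  13  29  19  22  19  14  25  12  17  14  25  32  31  36  44  63  63  46  44  43]
 [ 38  52  68  59  49  24  20  23  13  25  21  16  15  22  15  13  21  16  16  15  17  30  49  41  42  42]]
```

The top view now shows the bow lying around the nose: bar at rows 152–153, arms at columns 195 and 209, symmetric about the shank. That matches the closed position, and the gripper is clear, so I'm handing in.

```bash
python3 -c "
from station import r
print(r.finish_job())"
```

```text
the job is handed in; nothing more can be done
None
```

I pushed the small silver linchpin through the spindle's hole, closed its ring over the top onto the nose, let go and handed the job in at about 30 s. No verdict came back, so what follows is from my own checks.

- **Pin home:** I felt the spring ball at about 6–10 N, then the snap, then a hard stop. The largest force I read while pushing was about 22 N. Afterwards the top camera showed the nose sticking out of the spindle where I predicted it.
- **Ring closed:** the bar pushed back with about 6 N at roughly its closed height. The final top picture shows the bow lying evenly around the nose. I judged this from pixel values because I had no picture views left, and I have no direct reading of the ring angle.
- **Gripper and bystanders:** the gripper ended clear of the stand and the pin. I steered clear of the screwdriver, the reel and the jar, but did not check their positions afterwards.

**What disagreed or went wrong:**
- **Fingertip offset:** the fingertips turned out to be about 1 mm ahead of the reported TCP, not 22 mm. Both the pictures and a touch on the table showed this. I took the hole height from touch instead: the spindle top is at about 90.2 mm, so the hole is at about 78.2 mm.
- **Pressed too hard:** while feeling for the spindle top I sent several probing steps at once. The closed fingertips pressed on it with up to about 90 N in all. The pin was not in the gripper, and it stayed below the 120 N wrist limit. It would fail the run if fingertips count under the 40 N limit for the arm and gripper body.

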